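# Set a grinder arbor to its mark and bring the dial gauge down on it

### The job

The belt grinder's wheel arbor sits between the bench centres for its run-out check, and the check starts from the yellow line. With the dial gauge still lifted, turn the arbor until the yellow line faces straight up; then ease the gauge arm gently all the way down onto its stop, so that the stylus rests on the line. Let go and leave everything else on the bench where it is.

Things in the scene. Friction and masses are not known exactly. Their poses are not given: they have to be found in the camera images.
- arbor (a joint): Rotation of the wheel arbor about the line through the two centres. 0 = yellow line straight up; positive = the line leans to the far side (local +x of the bench centres), 1.57 = it faces the far side level. Turns freely either way with a steady stiff drag of about 0.4 N m and stays where it is left. It starts with the line on the far side, 40 to 110 degrees from up.
- bench_centres: Bench centres on a 250 x 440 mm iron plate (top 40 mm above the table). Origin on the table under the arbor's axis, midway between the centres: local y along the arbor towards the headstock and wheel, local x away from the robot, z up. Green headstock and tailstock with faces at y +118 and -118 mm, 58 mm wide, 164 mm high above the table. The plate reaches from x -90 to +160 mm.
- sleeve_axis (a point): Point on the arbor's axis in the middle of its dark grip sleeve (diameter 40 mm, 66 mm long, made for gripping), 135 mm above the table. Axes as bench_centres. Along local y from here: sleeve 33 mm either way; black rubber contact wheel, diameter 90 mm, from +39 to +64 mm (flange from +33); bare journal, diameter 24 mm, from -33 to -113 mm, with the gauge above it.
- line (a point): Point on the yellow painted line where it crosses the wheel's rim, 45 mm from the arbor's axis. Its own z axis points outwards from the axis through the line: vertical when the line faces straight up. The line is 11 mm wide on the wheel and runs on along the sleeve and the journal in the same plane.
- gauge_arm (a joint): Angle of the gauge arm: 0 = level, down on its stop, with the stylus on the journal; positive = lifted. It has a stiff friction hinge (0.5 N m) and stays at any angle; it can be lifted to 1.15. It starts lifted by 0.6 to 0.95.
- gauge_hinge (a point): Hinge of the gauge arm on top of the red magnetic stand's post, 212 mm above the table, 125 mm beyond the arbor's axis (local x); hinge axis parallel to the arbor, axes as bench_centres. From here the arm reaches back towards the robot: the gauge (50 mm across, 24 mm thick) sits 125 mm along it, its stylus pointing 65 mm down from the gauge's centre when the arm is level.
- gauge_grip (a point): Middle of the free part of the arm's black cross-bar grip (diameter 14 mm, 60 mm long, parallel to the arbor, pointing away from the wheel, to local -y), 100 mm from the hinge along the arm and 55 mm to local -y of the arm; the bar reaches from 20 to 80 mm beside the arm. The bar does not turn on the arm. Can be pinched or pushed down from above.
- spanner: Open-end spanner, 170 mm, lying on the table. Bystander.
- hammer: Hammer, 200 mm, lying on the table. Bystander.
- file_red: File with a red handle, 210 mm, lying on the table. Bystander.
- file_green: File with a green handle, 210 mm, lying on the table. Bystander.
- disc: Black grinding disc, 100 mm across, 6 mm thick, lying flat on the iron plate beyond the wheel. Bystander.
- tin: Tin, 72 mm across, 100 mm high, standing. Bystander.
- mug: White mug, 76 mm across, 85 mm high, standing. Bystander.
- lathe_dog: Forged lathe dog, about 120 mm long, 16 mm thick, lying on the iron plate in front of the arbor. Bystander.

How it is judged (in metres and radians):
On the way, in this order (a step that is already met when the one before it is completed fails the run):
1. the yellow line faces straight up (within 9 degrees) with the gauge arm still lifted (at least 0.4 rad) (angle between line's own z axis and vertical below 0.157 rad and value of joint gauge_arm above 0.4 rad), for 0.3 s.
2. the gauge arm is down on its stop and the line still faces up (angle between line's own z axis and vertical below 0.157 rad and value of joint gauge_arm below 0.03 rad), for 0.2 s.
At the end, for the whole second after the job is handed in: The yellow line faces up within 9 degrees (0.157 rad), the gauge arm is down on its stop (joint below 0.03 rad), and the bystanders are where they were (all of step 2); the robot touches nothing.
It fails at once if the gauge arm is slammed down: faster than 2 rad/s in the last 0.2 rad above its stop (value of joint gauge_arm below 0.2 rad and velocity of joint gauge_arm below -2 rad/s).
It fails at once if a bystander (tool, disc, tin, mug, lathe dog) is moved by more than 25 mm (distance of any of spanner, hammer, file_red, file_green, disc, tin, mug, lathe_dog from where it was at the start of the episode above 0.025 m).
It also fails if it takes over 72 s, if anything falls off the work surface, if the arm or the gripper's body presses on something with over 40 N, if the wrist force passes 120 N, or if a joint passes its speed limit or range.

### The arm

A 6-joint arm with a two-finger parallel gripper is mounted at the origin on the work surface. World frame = base frame: x ahead of the robot, y to its left, z up, the work surface at z = 0. Lengths are in m, angles in degrees, forces in N, time in s.
With the tool pointing down it reaches from about 0.3 to 0.875 m from the base axis. Payload 4.2 kg.
Tool frame: the origin (TCP) lies midway between the tips of the shut fingers; the grasp point (between the pads) lies 19 mm behind it (robot.hold_point_z is the distance from the TCP to the grasp point, in m); y points along the fingers, z is the direction in which the jaws open and shut, and the axes are right-handed (so a half turn about y gives the same grasp; the last joint's range is limited). The gripper opens to 85 mm and grips with 20 to 120 N. Pads are 22 mm wide; open, the fingers measure 114 mm over their backs; the gripper's body (76 mm by 85 mm) begins 54 mm behind the grasp point. The pads swing forward as they close: fully open they stand 13 mm farther back than shut.
Start: joints at [-68.354, 18.312, 89.639, -0, 72.044, -1.146], TCP at [0.223, -0.53, 0.231] pointing down, gripper open.
Joint ranges: [-177.97, 177.97], [-48.28, 115.42], [12.27, 149.76], [-77.06, 257.06], [2.81, 150.46], [-146.56, 146.56]. Speed limits (degrees/s): [147.25, 147.25, 180, 180, 180, 180].

### API

Orientations are given as a 3x3 rotation matrix whose columns are the frame's x, y, z axes.
In Python, from plant import sensors, imaging, finish_job, robot gives the robot as it stands.
- The arm moves only by the tool play_rows, never from a script. Its argument "plan" is a list of rows, each a list of 3 entries, a list of its own where there are three numbers: the shift along the tool's x, y, z in mm, then the turn about the tool's y in rad, then the closure in counts, from 0 (fully open) to 255 (shut). A call has 1 to 12 rows; each row is the pose to reach, as a shift and turn from the pose commanded when the call began, along the tool's axes at that moment; what a row does not reach only later rows make up. A row lasts 1/12 s, in which the tool goes at most 41.7 mm and 7.16 degrees, less where a joint would pass 70% of its speed; a pose out of reach is approached as far as the arm can. A call with a gripper value outside its range is refused whole. The fingers move at their own pace and stop on an object; the grip force is fixed at half the most. Time passes only in rows, so rows that repeat a pose let the fingers close. It gives the time, the measured TCP pose, the force and the opening at its end, in the units of the state.
- sensors.get_state(): the state, without advancing time (a new reading comes with each control period).
- imaging.read_camera(name): name is "scene" or "top"; returns (picture, depth): 400x640x3 uint8, blue, green, red; 400x640 float32, m along the optical axis (not along the pixel's ray), 0 where there is no reading.
- imaging.get_calibration(name): a dict with "fx", "fy", "cx", "cy" (pixels), "rvec" (rotation vector, rad) and "tvec" (3), from world to camera coordinates, as OpenCV has them. Camera axes: x right, y down, z forward; pixel columns grow to the right and rows downward; lengths in m; the calibration is good to about 2 mm. A picture is of the moment at which its call begins. get_calibration takes no time and is no camera call.
- finish_job(): hands the job in, once; it reports no verdict.
The state is a dict: "clock": time; "qpos": joint angles; "dq": joint speeds; "tau": joint torques, N m; "position": TCP position; "eef_rot": TCP orientation; "contact_force": force on the tool from outside, world axes, zero at the start; "wrist_torque": the same for the moment, N m; "gripper_width": opening from 0.0 (shut) to 1.0 (fully open).
Only numpy, scipy, OpenCV 4.12 (cv2) and the standard library are available. Lean on these libraries where they do the work, as an engineer would, in place of code of your own. Each camera call takes 0.05 s, during which the arm holds its last target. There are 200 camera calls.

## Working session

There is one attempt and no reset: what is moved stays moved. The work goes in short steps, Python scripts to look and compute and a tool call to move; the robot and the scene stay as the last step left them, time stands still between calls to the robot, and variables do not carry over. Pictures are saved under pics/ and viewed, about 8 in all and at most 12, crops included, and the job is handed in when it is done.

Besides the shell and the picture viewer there is one more tool, called after "Request:" as name([rows], argument=value, ...), one row to a line, values as JSON. play_rows: Moves the arm, as the interface text tells. Its arguments: {"type":"object","properties":{"plan":{"type":"array"}},"required":["plan"]}

```bash
mkdir -p pics; ls
python3 - <<'E'
from plant import sensors, imaging, robot
import cv2,numpy as np
s=sensors.get_state();print(s); print([a for a in dir(robot) if a[0]!='_'])
for n in("scene","top"):
    p,d=imaging.read_camera(n);cv2.imwrite(f"pics/{n}0.png",p);np.savez(f"pics/{n}0.npz",p=p,d=d)
    c=imaging.get_calibration(n);R=cv2.Rodrigues(np.array(c["rvec"]))[0];print(n,c,-R.T@np.array(c["tvec"]).ravel())
E
```

```text
pics
{'clock': 0.0, 'qpos': array([-6.83549503e+01,  1.83504605e+01,  8.97065795e+01, -1.22753360e-03,
        7.20433380e+01, -1.14361411e+00]), 'dq': array([ 0.06528752,  0.11054006,  0.01560125, -0.04708121,  0.01810859,
        0.08066952]), 'tau': array([ 7.76824854e-04, -4.15518630e+01, -2.34161621e+01,  9.48259549e-05,
        8.23918555e-03,  2.11628441e-05]), 'position': array([ 0.22255693, -0.52966599,  0.23049291]), 'eef_rot': array([[-9.21937245e-01, -6.65151769e-04,  3.87338708e-01],
       [-3.87339279e-01,  1.62087555e-03, -9.21935820e-01],
       [-1.46005989e-05, -9.99998465e-01, -1.75198494e-03]]), 'contact_force': array([ 0.6829449 , -0.17838248, -0.03855113]), 'wrist_torque': array([ 0.03580337, -0.01253227, -0.0072012 ]), 'gripper_width': 1.0014550771444133}
['Unreachable', 'hold_point_z']
scene {'fx': 472.03912231402074, 'fy': 472.03912231402074, 'cx': 315.8988433648895, 'cy': 199.0830325518059, 'rvec': array([ 1.43501733,  2.11357154, -0.89145085]), 'tvec': array([ 0.17815915, -0.24971269,  2.07621041])} [1.60478589 0.45247405 1.2746279 ]
top {'fx': 421.07498493346066, 'fy': 421.07498493346066, 'cx': 319.3263347041449, 'cy': 197.6307374238846, 'rvec': array([ 2.16451701, -2.12279966,  0.19664013]), 'tvec': array([1.45348685e-04, 5.78081523e-01, 1.34115607e+00])} [0.34997798 0.03446022 1.41746456]
```

View pics/scene0.png

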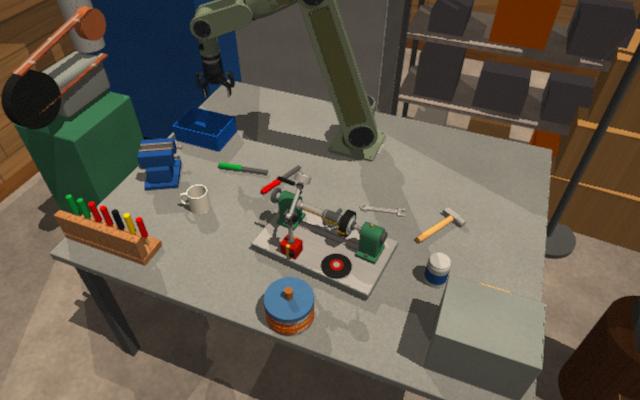

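View pics/top0.png

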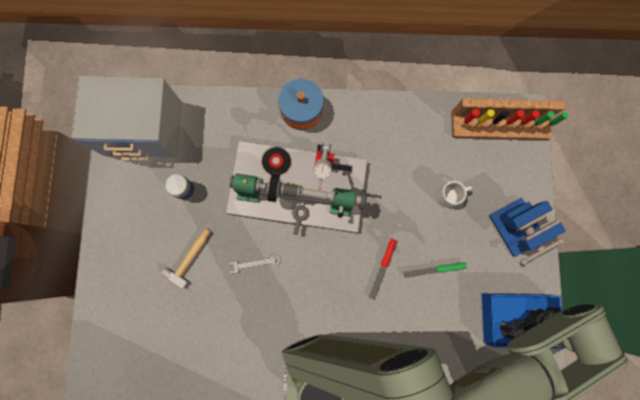

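The scene view shows the bench centres near (325,235), with the gauge lifted. In the top view the headstock is at (247,186), the tailstock at (343,203) and the gauge at (322,170).

```bash
cat > h.py <<'E'
import numpy as np,cv2
from plant import sensors, imaging
def cal(n):
    c=imaging.get_calibration(n);return c,cv2.Rodrigues(np.array(c["rvec"]))[0],np.array(c["tvec"]).ravel()
def pts(n,d):
    c,R,t=cal(n);v,u=np.mgrid[:400,:640]
    return (np.dstack([(u-c["cx"])/c["fx"]*d,(v-c["cy"])/c["fy"]*d,d])-t)@R
def proj(n,P):
    c,R,t=cal(n);K=np.array([[c["fx"],0,c["cx"]],[0,c["fy"],c["cy"]],[0,0,1]])
    return cv2.projectPoints(np.array(P,float).reshape(-1,1,3),c["rvec"],c["tvec"],K,None)[0].reshape(-1,2)
E
python3 - <<'E'
from h import *
W={}
for n in("scene","top"):
    z=np.load(f"pics/{n}0.npz");p=z["p"];P=pts(n,z["d"]);hsv=cv2.cvtColor(p,cv2.COLOR_BGR2HSV)
    H,S,V=[hsv[...,i].astype(int) for i in range(3)]
    roi=(P[...,0]>.3)&(P[...,0]<.9)&(P[...,1]>-.3)&(P[...,1]<.45)
    g=roi&(H>60)&(H<95)&(S>80)&(P[...,2]>.15)&(P[...,2]<.18)
    nl,lab,st,ce=cv2.connectedComponentsWithStats(g.astype(np.uint8))
    for i in range(1,nl):
        if st[i,4]>25:
            q=P[lab==i];print(n,"green",st[i],q.mean(0),(q.min(0)),(q.max(0)))
    pl=roi&(abs(P[...,2]-.04)<.006)&(S<70)
    nl,lab,st,ce=cv2.connectedComponentsWithStats(pl.astype(np.uint8));i=1+np.argmax(st[1:,4])
    q=P[pl][:,:2].astype(np.float32);r=cv2.minAreaRect(q);print(n,"plate",r,P[pl][:,2].mean())
    y=roi&(H>20)&(H<35)&(S>110)&(P[...,2]>.06)
    print(n,"yellow",[(u,v,P[v,u].round(3).tolist()) for v,u in np.argwhere(y)][:40])
a=np.load("pics/scene0.npz")["p"][180:295,245:405];b=np.load("pics/top0.npz")["p"][135:240,220:390]
f=lambda x:cv2.resize(x,(780,int(780*x.shape[0]/x.shape[1])),interpolation=cv2.INTER_CUBIC)
cv2.imwrite("pics/c1.png",f(a));cv2.imwrite("pics/c2.png",f(b))
E
```

```text
scene green [278 191  17  14 134] [ 0.57402907 -0.07083336  0.15937108] [ 0.54388001 -0.09456476  0.15003793] [ 0.59799259 -0.04563299  0.16820611]
scene green [361 222  24  17 219] [0.61400899 0.2436864  0.15902218] [0.58475766 0.20987325 0.15018441] [0.6346606  0.27829267 0.16798277]
scene plate ((0.6216081380844116, 0.08445435762405396), (0.4415206015110016, 0.2554946541786194), 83.09488677978516) 0.039897037233406915
scene yellow [(np.int64(304), np.int64(209), [0.587, -0.0, 0.138]), (np.int64(309), np.int64(211), [0.588, 0.018, 0.137]), (np.int64(314), np.int64(213), [0.591, 0.038, 0.138]), (np.int64(319), np.int64(215), [0.594, 0.056, 0.137]), (np.int64(323), np.int64(219), [0.603, 0.074, 0.134]), (np.int64(324), np.int64(219), [0.603, 0.078, 0.135]), (np.int64(325), np.int64(219), [0.603, 0.081, 0.136]), (np.int64(325), np.int64(220), [0.605, 0.082, 0.135]), (np.int64(326), np.int64(220), [0.605, 0.086, 0.135]), (np.int64(327), np.int64(220), [0.608, 0.09, 0.14]), (np.int64(328), np.int64(221), [0.61, 0.095, 0.139]), (np.int64(329), np.int64(221), [0.609, 0.098, 0.139]), (np.i
[... 1853 characters left out ...]
49118805), (0.5714030265808105, 0.25081783533096313), 82.85697174072266) 0.04115804853137453
top yellow [(np.int64(488), np.int64(109), [0.35, 0.034, 1.417]), (np.int64(545), np.int64(113), [0.35, 0.034, 1.417]), (np.int64(243), np.int64(180), [0.608, 0.245, 0.166]), (np.int64(245), np.int64(180), [0.605, 0.237, 0.179]), (np.int64(243), np.int64(181), [0.605, 0.245, 0.163]), (np.int64(246), np.int64(181), [0.603, 0.235, 0.171]), (np.int64(244), np.int64(182), [0.6, 0.241, 0.171]), (np.int64(246), np.int64(182), [0.6, 0.235, 0.172]), (np.int64(344), np.int64(354), [0.35, 0.034, 1.417]), (np.int64(383), np.int64(355), [0.35, 0.034, 1.417]), (np.int64(484), np.int64(374), [0.35, 0.034, 1.417])]
```

View pics/c1.png

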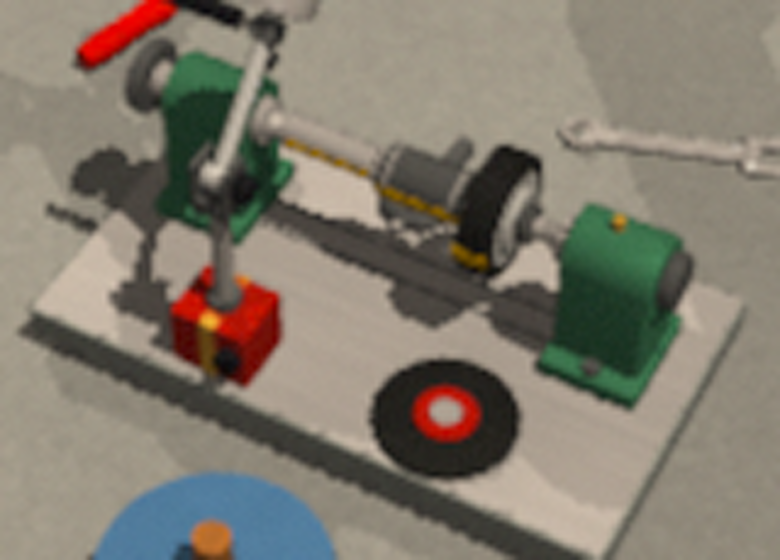

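View pics/c2.png

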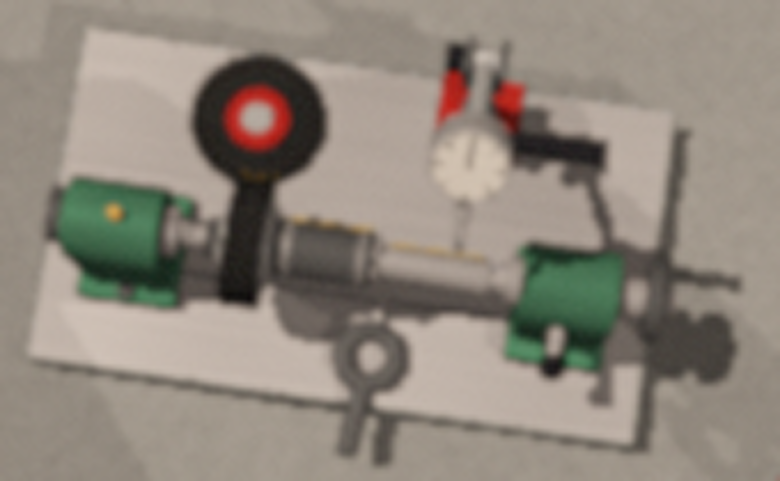

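Both crops: the yellow line shows on the journal from (285,140) to (375,170) and on the sleeve and rim at (470,255), so it is roughly level on the far side. The lathe dog lies in front of the sleeve, and the black bar points to the tailstock side, as described. I'll refine the numbers next.

```bash
cat >> h.py <<'E'
yaw=np.deg2rad(-6.95);ex=np.array([np.cos(yaw),np.sin(yaw),0]);ey=np.array([-ex[1],ex[0],0]);O=np.array([.587,.0886,0])
RL=np.array([ex,ey,[0,0,1]])
def loc(P):return (np.asarray(P)-O)@RL.T
def wor(L):return np.asarray(L)@RL+O
def line_angle(p,d,n="scene"):
    L=loc(pts(n,d));hsv=cv2.cvtColor(p,cv2.COLOR_BGR2HSV);H,S,V=[hsv[...,i].astype(int) for i in range(3)]
    r=np.hypot(L[...,0],L[...,2]-.135)
    m=(H>16)&(H<36)&(S>100)&(abs(L[...,1])<.115)&(r<.06)
    out=[]
    for nm,lo,hi,R in(("journal",-.113,-.036,.012),("sleeve",-.03,.03,.020),("wheel",.036,.068,.045)):
        q=m&(L[...,1]>lo)&(L[...,1]<hi)
        if q.sum()<2: out.append((nm,int(q.sum())));continue
        # rays cut with cylinder of known radius
        c,Rm,t=cal(n);C=loc(-Rm.T@t);a=[]
        for v,u in np.argwhere(q):
            D=RL@(Rm.T@np.array([(u-c["cx"])/c["fx"],(v-c["cy"])/c["fy"],1]))
            o=np.array([C[0],C[2]-.135]);w=D[[0,2]];b=o@w/(w@w);k=(o@o-R*R)/(w@w);s=-b-np.sqrt(max(b*b-k,0));h=o+s*w
            a.append(np.degrees(np.arctan2(h[0],h[1])))
        out.append((nm,len(a),round(np.median(a),1),round(np.std(a),1)))
    return out
E
python3 - <<'E'
from h import *
for n in("scene","top"):
    z=np.load(f"pics/{n}0.npz");p,d=z["p"],z["d"];L=loc(pts(n,d));print(n,line_angle(p,d,n))
    pr=lambda P:proj(n,wor(P)).round(1).tolist()
    print("pred sleeve ends top",pr([[0,-.033,.155],[0,.033,.155],[0,.039,.18],[0,.064,.18],[0,.118,.164],[0,-.118,.164],[.16,.22,.04],[.16,-.22,.04],[-.09,-.22,.04],[-.09,.22,.04]]))
    roi=(L[...,2]>.2)&(L[...,2]<.42)&(abs(L[...,0])<.2)&(abs(L[...,1])<.25)
    V=p.max(2).astype(int);S=p.max(2).astype(int)-p.min(2)
    for nm,m in(("white",roi&(V>140)&(S<60)),("black",roi&(V<60))):
        nl,lab,st,ce=cv2.connectedComponentsWithStats(m.astype(np.uint8))
        for i in range(1,nl):
            if st[i,4]>6:q=L[lab==i];print(nm,st[i],np.median(q,0).round(3),q.min(0).round(3),q.max(0).round(3))
E
```

```text
scene [('journal', 24, np.float64(69.1), np.float64(8.5)), ('sleeve', 37, np.float64(78.1), np.float64(10.8)), ('wheel', 28, np.float64(80.8), np.float64(15.4))]
pred sleeve ends top [[320.0, 209.1], [337.8, 216.0], [339.7, 211.3], [346.6, 214.0], [361.6, 223.3], [297.8, 198.6], [367.4, 295.5], [249.5, 243.4], [287.4, 198.5], [397.5, 241.3]]
white [294 173  16  12  94] [ 0.051 -0.066  0.317] [ 0.02  -0.092  0.3  ] [ 0.066 -0.052  0.331]
white [287 189  13  29  91] [ 0.094 -0.074  0.25 ] [ 0.065 -0.082  0.217] [ 0.132 -0.068  0.284]
black [278 177  17   8  58] [ 0.058 -0.122  0.29 ] [ 0.049 -0.153  0.285] [ 0.065 -0.097  0.295]
black [297 184   6   4  15] [ 0.057 -0.072  0.292] [ 0.05  -0.083  0.283] [ 0.061 -0.067  0.297]
black [283 214   3   6  12] [ 0.134 -0.088  0.216] [ 0.131 -0.091  0.203] [ 0.138 -0.085  0.227]
black [288 214  10  10  52] [ 0.128 -0.058  0.216] [ 0.112 -0.074  0.201] [ 0.14  -0.049  0.226]
top [('journal', 0), ('sleeve', 3, np.float64(39.8), np.float64(1.6)), ('wheel', 7, np.float64(52.1), np.float64(4.7))]
pred sleeve ends top [[305.5, 189.9], [284.0, 186.9], [281.5, 185.0], [273.2, 183.9], [256.1, 182.4], [333.2, 193.3], [238.6, 139.6], [367.5, 157.8], [358.4, 231.0], [225.7, 212.2]]
white [313 145  19  44 330] [ 0.034 -0.074  0.313] [-0.009 -0.1    0.217] [ 0.129 -0.051  0.332]
black [318 145   3   5  12] [ 0.119 -0.056  0.221] [ 0.115 -0.06   0.216] [ 0.127 -0.053  0.225]
black [332 164  19   7  89] [ 0.052 -0.125  0.292] [ 0.047 -0.151  0.283] [ 0.059 -0.1    0.298]
```

Run:
```python
from h import *
for n in("scene","top"):
    z=np.load(f"pics/{n}0.npz");p,d=z["p"],z["d"];L=loc(pts(n,d))
    m=(np.hypot(L[...,0],L[...,2]-.135)<.055);Q=L[m]
    print(n,[(int(y*1000),round(1000*(np.percentile(Q[abs(Q[:,1]-y)<.003][:,2],97)-.135)),round(1000*np.median(np.hypot(Q[:,0],Q[:,2]-.135)[abs(Q[:,1]-y)<.003]))) for y in np.arange(-.12,.125,.006) if (abs(Q[:,1]-y)<.003).sum()>3])
    hsv=cv2.cvtColor(p,cv2.COLOR_BGR2HSV);H,S,V=[hsv[...,i].astype(int) for i in range(3)]
    w=(H>16)&(H<36)&(S>100)&m
    if n=="scene":
        for v,u in np.argwhere(w&(L[...,1]>-.05)&(L[...,1]<.11)): 
            l=L[v,u];print(u,v,(l*1000).round().astype(int),round(np.degrees(np.arctan2(l[0],l[2]-.135))),end=";")
```

```text
scene [(-120, 23, 26), (-113, 18, 15), (-107, 17, 10), (-101, 12, 9), (-95, 13, 12), (-89, 13, 11), (-83, 11, 10), (-77, 15, 11), (-71, 16, 12), (-65, 13, 11), (-59, 13, 12), (-53, 11, 12), (-47, 14, 11), (-41, 12, 9), (-35, 12, 11), (-29, 12, 11), (-23, 14, 14), (-17, 21, 18), (-11, 22, 20), (-5, 22, 19), (0, 19, 18), (6, 21, 19), (12, 20, 19), (18, 18, 17), (24, 22, 18), (30, 20, 18), (36, 20, 20), (42, 23, 19), (54, 44, 43), (60, 48, 45), (66, 46, 44), (72, 47, 45), (78, 44, 35), (84, 24, 19), (90, 14, 12), (96, 14, 9), (102, 10, 7), (108, 9, 9), (114, 19, 15), (120, 25, 24)]
315 213 [  9 -47 138] 73;316 213 [  7 -44 137] 73;316 214 [  9 -43 135] 91;317 214 [ 10 -39 138] 75;318 215 [  8 -36 133] 104;319 215 [ 11 -31 137] 78;320 215 [  8 -29 136] 81;322 217 [ 17 -17 141] 71;322 218 [ 14 -18 133] 97;323 218 [ 19 -11 141] 73;324 218 [ 14 -11 136] 86;325 218 [ 16  -6 141] 70;323 219 [ 17 -12 134] 95;324 219 [ 17  -9 135] 89;325 219 [ 16  -5 136] 85;326 219 [ 17  -1 139] 76;327 219 [ 19   3 143] 66;323 220 [ 19 -11 131] 102;324 220 [ 22  -6 136] 87;325 220 [ 19  -4 135] 91;326 220 [ 18
[... 1650 characters left out ...]
34 [ 31  76 121] 114;343 235 [ 43  75 127] 100;344 235 [ 43  78 129] 98;345 235 [ 33  77 117] 118;top [(-120, 29, 29), (-113, 21, 17), (-107, 14, 12), (-101, 10, 10), (-95, 16, 13), (-89, 15, 13), (-83, 14, 14), (-77, 15, 15), (-71, 17, 13), (-65, 15, 13), (-59, 15, 13), (-53, 15, 12), (-47, 16, 14), (-41, 15, 13), (-35, 19, 14), (-29, 17, 13), (-23, 18, 15), (-17, 24, 20), (-11, 24, 22), (-5, 24, 21), (0, 24, 20), (6, 22, 20), (12, 23, 21), (18, 25, 21), (24, 21, 20), (30, 22, 20), (36, 23, 22), (42, 23, 21), (48, 29, 24), (54, 48, 40), (60, 47, 46), (66, 46, 45), (72, 48, 46), (78, 49, 45), (84, 23, 24), (90, 18, 15), (96, 10, 11), (102, 11, 9), (108, 12, 10), (114, 18, 15), (120, 25, 21)]
```

The arbor's parts sit 13 mm towards the headstock: sleeve from y −20 to +46 mm, wheel from +52 to +77. The line is at about 88°, and the gauge is at y −73, z 0.31.

Since the tool can only point down, I will turn the sleeve by pulling one pad against its far side and lifting. First I go up and across.

Request:
play_rows([
  [[0, -80, 0], 0, 85],
  [[0, -160, 0], 0, 85],
  [[0, -220, 0], 0, 85],
  [[0, -220, 0], 0, 85],
  [[0, -220, 0], 0, 85],
  [[0, -220, 0], 0, 85],
  [[-572, -220, -440], -1.05, 85],
  [[-572, -220, -440], -1.05, 85],
  [[-572, -220, -440], -1.05, 85],
  [[-572, -220, -440], -1.05, 85],
  [[-572, -220, -440], -1.05, 85],
  [[-572, -220, -440], -1.05, 85],
])

```text
clock: 1.1
position: [0.3467, -0.3109, 0.451]
eef_rot: [[-0.405, -0.0, 0.914], [-0.914, 0.0, -0.405], [-0.0, -1.0, -0.0]]
contact_force: [0.5, 0.5, -0.4]
gripper_width: 0.664
```

```bash
cat > st.py <<'E'
from h import *
import sys
s=sensors.get_state();R=s["eef_rot"];np.set_printoptions(precision=4,suppress=True)
l=loc(s["position"]);print("t",round(s["clock"],2),"local mm",(l*1000).round(1),"heading z",np.degrees(np.arctan2(R[1,2],R[0,2])).round(2),"F local",(RL@s["contact_force"]).round(1),"w",round(s["gripper_width"],3),"q",s["qpos"].round(1))
if len(sys.argv)>1:
    t=np.array(eval(sys.argv[1]))/1000;D=R.T@(wor(t)-s["position"]);a=np.degrees(yaw)-np.degrees(np.arctan2(R[1,2],R[0,2]));print("shift",(D*1000).round(1),"turn",np.radians(-a).round(4))
E
python3 st.py "[-8,8,450]"
```

```text
t 1.1 local mm [-190.2 -425.6  451. ] heading z -23.92 F local [ 0.4  0.6 -0.4] w 0.664 q [-43.3   4.8  76.3   0.   98.9 -19.4]
shift [-467.9    1.1   47.7] turn -0.2962
```

Request:
play_rows([
  [[-468, 1, 48], -0.296, 85],
  [[-468, 1, 48], -0.296, 85],
  [[-468, 1, 48], -0.296, 85],
  [[-468, 1, 48], -0.296, 85],
  [[-468, 1, 48], -0.296, 85],
  [[-468, 1, 48], -0.296, 85],
  [[-468, 1, 48], -0.296, 85],
  [[-468, 1, 48], -0.296, 85],
  [[-468, 1, 48], -0.296, 85],
  [[-468, 1, 48], -0.296, 85],
  [[-468, 1, 48], -0.296, 85],
  [[-468, 1, 48], -0.296, 85],
])

```text
clock: 2.1
position: [0.5842, 0.0992, 0.4479]
eef_rot: [[-0.122, -0.002, 0.993], [-0.993, 0.002, -0.122], [-0.002, -1.0, -0.003]]
contact_force: [-0.4, -0.7, 0.0]
gripper_width: 0.668
```

```bash
python3 st.py "[-8,9,240]"
```

```text
t 2.1 local mm [ -4.   10.2 447.9] heading z -6.99 F local [-0.3 -0.8  0. ] w 0.668 q [  8.5  17.7  60.3   0.1 102.1  15.5]
shift [  1.5 207.9  -3.4] turn -0.0007
```

Request:
play_rows([
  [[5, 40, 4], 0, 85],
  [[6, 80, 4], 0, 85],
  [[6, 120, 4], 0, 85],
  [[6, 160, 4], 0, 85],
  [[6, 200, 4], 0, 85],
  [[6, 230, 4], 0, 85],
  [[6, 250, 4], 0, 85],
  [[6, 250, 4], 0, 85],
  [[6, 250, 4], 0, 85],
  [[6, 250, 4], 0, 85],
])

```text
clock: 2.93
position: [0.5865, 0.0877, 0.2019]
eef_rot: [[-0.127, 0.003, 0.992], [-0.992, 0.0, -0.127], [-0.001, -1.0, 0.003]]
contact_force: [-0.1, -0.1, 0.7]
gripper_width: 0.666
```

```bash
python3 st.py "[0,4,98]"
python3 - <<'E'
from h import *
p,d=imaging.read_camera("scene");cv2.imwrite("pics/s1.png",cv2.resize(p[130:290,235:425],(760,640),interpolation=cv2.INTER_CUBIC)[:600])
E
```

```text
t 2.93 local mm [ -0.4  -1.  201.9] heading z -7.29 F local [-0.1 -0.1  0.7] w 0.666 q [ 7.4 21.  90.  -0.  68.9 14.7]
shift [ -4.9 103.9   0.1] turn -0.0059
```

View pics/s1.png

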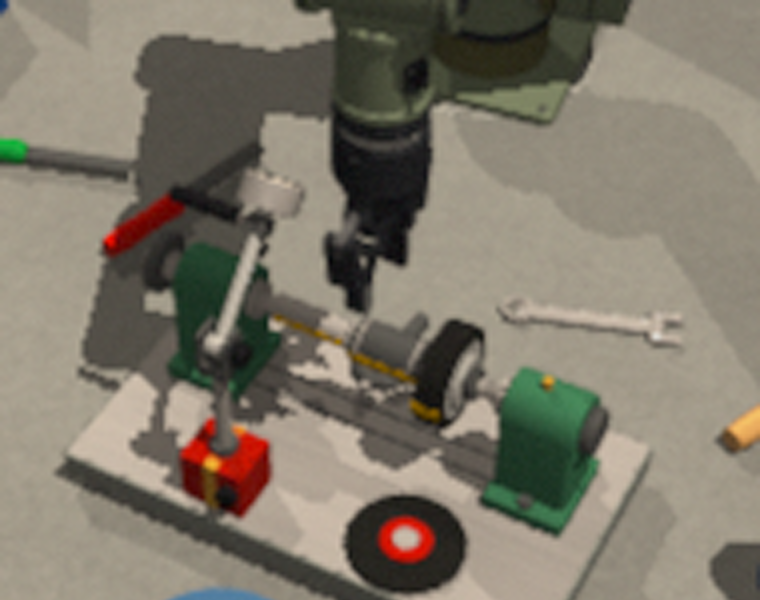

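View 5: the gripper hangs over the sleeve end, around (350,270), clear of the gauge at (270,190). I continue down.

Request:
play_rows([
  [[-4, 15, 0], -0.006, 85],
  [[-8, 30, 0], -0.006, 85],
  [[-8, 50, 0], -0.006, 85],
  [[-8, 65, 0], -0.006, 85],
  [[-8, 80, 0], -0.006, 85],
  [[-8, 95, 0], -0.006, 85],
  [[-8, 104, 0], -0.006, 85],
  [[-8, 104, 0], -0.006, 85],
  [[-8, 104, 0], -0.006, 85],
])

```text
clock: 3.73
position: [0.5872, 0.0958, 0.0973]
eef_rot: [[-0.121, 0.002, 0.993], [-0.993, 0.0, -0.121], [-0.0, -1.0, 0.002]]
contact_force: [-0.1, -0.1, -0.3]
gripper_width: 0.668
```

```bash
python3 st.py
```

```text
t 3.73 local mm [-0.7  7.1 97.3] heading z -6.93 F local [-0.  -0.1 -0.3] w 0.668 q [ 8.2 26.4 97.7 -0.  55.8 15.1]
```

Now I ease toward −x to find contact and the stiffness.

Request:
play_rows([
  [[0, 0, -2], 0, 85],
  [[0, 0, -4], 0, 85],
  [[0, 0, -6], 0, 85],
  [[0, 0, -8], 0, 85],
  [[0, 0, -9], 0, 85],
  [[0, 0, -10], 0, 85],
  [[0, 0, -10], 0, 85],
  [[0, 0, -10], 0, 85],
])

```text
clock: 4.4
position: [0.5772, 0.0969, 0.0966]
eef_rot: [[-0.121, 0.002, 0.993], [-0.993, -0.0, -0.121], [-0.0, -1.0, 0.002]]
contact_force: [2.5, -0.1, 1.6]
gripper_width: 0.665
```

```bash
python3 st.py
```

```text
t 4.4 local mm [-10.7   7.   96.6] heading z -6.94 F local [2.5 0.2 1.6] w 0.665 q [ 8.4 25.7 99.1 -0.  55.1 15.4]
```

Request:
play_rows([
  [[0, 0, -0.5], 0, 85],
  [[0, 0, -1], 0, 85],
  [[0, 0, -1.5], 0, 85],
  [[0, 0, -2], 0, 85],
  [[0, 0, -2], 0, 85],
])

```text
clock: 4.82
position: [0.5773, 0.0969, 0.0966]
eef_rot: [[-0.121, 0.006, 0.993], [-0.993, -0.0, -0.121], [-0.0, -1.0, 0.006]]
contact_force: [9.0, -2.3, -2.8]
gripper_width: 0.663
```

```bash
python3 st.py
```

```text
t 4.82 local mm [-10.7   7.   96.6] heading z -6.93 F local [ 9.2 -1.2 -2.8] w 0.663 q [ 8.4 25.6 99.3 -0.1 54.8 15.4]
```

Request:
play_rows([
  [[0, 0, -1], 0, 85],
  [[0, 0, -2], 0, 85],
  [[0, 0, -3], 0, 85],
  [[0, 0, -4], 0, 85],
  [[0, 0, -5], 0, 85],
  [[0, -1, -5], 0, 85],
  [[0, -2, -5], 0, 85],
  [[0, -3, -5], 0, 85],
  [[0, -4, -5], 0, 85],
  [[0, -5, -5], 0, 85],
  [[0, -6, -5], 0, 85],
])

```text
clock: 5.73
position: [0.5773, 0.0969, 0.1009]
eef_rot: [[-0.12, 0.015, 0.993], [-0.993, -0.001, -0.12], [-0.001, -1.0, 0.015]]
contact_force: [24.4, -3.6, -20.8]
gripper_width: 0.665
```

```bash
python3 st.py;python3 - <<'E'
from h import *
p,d=imaging.read_camera("scene");print(line_angle(p,d));cv2.imwrite("pics/s2.png",cv2.resize(p[150:270,255:405],(750,600),interpolation=cv2.INTER_CUBIC))
E
```

```text
t 5.73 local mm [-10.6   7.  100.9] heading z -6.91 F local [ 24.7  -0.7 -20.8] w 0.665 q [ 8.5 25.1 99.4 -0.2 54.6 15.5]
[('journal', 35, np.float64(62.3), np.float64(11.2)), ('sleeve', 15, np.float64(71.7), np.float64(11.6)), ('wheel', 30, np.float64(71.4), np.float64(12.6))]
```

View pics/s2.png

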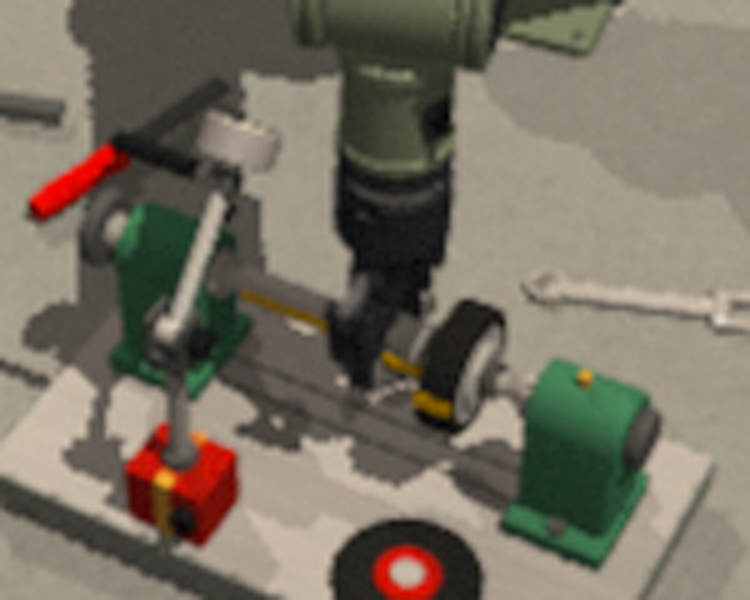

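View 6: the line has moved up about 10° with the pad on the sleeve at (350,330). The vertical force is 21 N, which matches the drag, so there is no slip. I keep lifting.

Request:
play_rows([
  [[0, -2, 0], 0, 85],
  [[0, -4, 0], 0, 85],
  [[0, -6, 0], 0, 85],
  [[0, -8, 0], 0, 85],
  [[0, -10, 0], 0, 85],
  [[0, -12, 0], 0, 85],
  [[0, -14, 0], 0, 85],
  [[0, -16, 0], 0, 85],
  [[0, -16, 0], 0, 85],
])

```text
clock: 6.53
position: [0.577, 0.097, 0.1175]
eef_rot: [[-0.12, 0.015, 0.993], [-0.993, -0.001, -0.12], [-0.001, -1.0, 0.015]]
contact_force: [21.8, -3.1, -16.6]
gripper_width: 0.666
```

```bash
sed -i 's/-.113,-.036,.012/-.10,-.025,.012/;s/-.03,.03,.020/-.018,.044,.020/;s/.036,.068,.045/.055,.076,.045/' h.py; python3 st.py;python3 - <<'E'
from h import *
z=np.load("pics/scene0.npz");print("start",line_angle(z["p"],z["d"]))
p,d=imaging.read_camera("scene");print(line_angle(p,d))
E
```

```text
t 6.53 local mm [-10.9   7.1 117.5] heading z -6.92 F local [ 22.   -0.5 -16.6] w 0.666 q [ 8.5 24.1 98.3 -0.2 56.8 15.5]
start [('journal', 26, np.float64(69.1), np.float64(8.2)), ('sleeve', 46, np.float64(80.0), np.float64(10.4)), ('wheel', 27, np.float64(86.7), np.float64(10.8))]
[('journal', 50, np.float64(25.0), np.float64(14.3)), ('sleeve', 36, np.float64(27.5), np.float64(10.7)), ('wheel', 34, np.float64(33.6), np.float64(10.7))]
```

Request:
play_rows([
  [[0, 0, 4], 0, 85],
  [[0, 0, 9], 0, 85],
  [[0, 0, 14], 0, 85],
  [[0, 6, 14], 0, 85],
  [[0, 13, 14], 0, 85],
  [[0, 13, 14], 0, 85],
  [[0, 13, 9], 0, 85],
  [[0, 13, 4], 0, 85],
  [[0, 13, 2], 0, 85],
  [[0, 13, 0], 0, 85],
  [[0, 13, 0], 0, 85],
])

```text
clock: 7.5
position: [0.5774, 0.0969, 0.1053]
eef_rot: [[-0.12, 0.018, 0.993], [-0.993, -0.001, -0.12], [-0.001, -1.0, 0.018]]
contact_force: [23.1, -3.7, -16.3]
gripper_width: 0.668
```

```bash
python3 st.py;python3 - <<'E'
from h import *
p,d=imaging.read_camera("scene");print(line_angle(p,d))
E
```

```text
t 7.5 local mm [-10.6   7.1 105.3] heading z -6.88 F local [ 23.4  -0.9 -16.3] w 0.668 q [ 8.5 24.8 99.2 -0.3 55.  15.6]
[('journal', 50, np.float64(25.0), np.float64(14.3)), ('sleeve', 39, np.float64(26.8), np.float64(10.1)), ('wheel', 37, np.float64(33.1), np.float64(14.4))]
```

Request:
play_rows([
  [[0, -1, 0], 0, 85],
  [[0, -2, 0], 0, 85],
  [[0, -3, 0], 0, 85],
  [[0, -4, 0], 0, 85],
  [[0, -5, 0], 0, 85],
  [[0, -6, 0], 0, 85],
  [[0, -7, 0], 0, 85],
  [[0, -8, 0], 0, 85],
  [[0, -8, 0], 0, 85],
])

```text
clock: 8.3
position: [0.5771, 0.0969, 0.1126]
eef_rot: [[-0.12, 0.017, 0.993], [-0.993, -0.001, -0.12], [-0.001, -1.0, 0.017]]
contact_force: [23.5, -3.8, -19.8]
gripper_width: 0.668
```

```bash
python3 st.py;python3 - <<'E'
from h import *
p,d=imaging.read_camera("scene");print(line_angle(p,d))
E
```

```text
t 8.3 local mm [-10.8   7.1 112.6] heading z -6.9 F local [ 23.7  -0.9 -19.8] w 0.668 q [ 8.5 24.4 98.7 -0.2 56.  15.6]
[('journal', 47, np.float64(2.0), np.float64(20.1)), ('sleeve', 42, np.float64(4.1), np.float64(12.2)), ('wheel', 33, np.float64(11.4), np.float64(13.6))]
```

Request:
play_rows([
  [[0, -1, 0], 0, 85],
  [[0, -2, 0], 0, 85],
  [[0, -2, 0], 0, 85],
  [[0, -2, 4], 0, 85],
  [[0, -2, 9], 0, 85],
  [[0, -2, 17], 0, 85],
  [[0, -2, 17], 0, 85],
  [[0, -30, 17], 0, 85],
  [[0, -65, 17], 0, 85],
  [[0, -100, 17], 0, 85],
  [[0, -140, 17], 0, 85],
  [[0, -180, 17], 0, 85],
])

```text
clock: 9.35
position: [0.5852, 0.0958, 0.2951]
eef_rot: [[-0.12, -0.001, 0.993], [-0.993, -0.0, -0.12], [0.0, -1.0, -0.001]]
contact_force: [0.7, 0.2, -0.1]
gripper_width: 0.662
```

Request:
play_rows([
  [[0, -40, 0], 0, 85],
  [[0, -80, -40], 0, 85],
  [[0, -120, -80], 0, 85],
  [[0, -120, -120], 0, 85],
  [[0, -120, -160], 0, 85],
  [[0, -120, -200], 0, 85],
  [[0, -120, -220], 0, 85],
  [[0, -120, -220], 0, 85],
  [[0, -120, -220], 0, 85],
])

```text
clock: 10.1
position: [0.366, 0.1223, 0.4144]
eef_rot: [[-0.119, 0.003, 0.993], [-0.993, 0.001, -0.119], [-0.001, -1.0, 0.003]]
contact_force: [0.7, 0.0, 0.0]
gripper_width: 0.668
```

```bash
python3 st.py;python3 - <<'E'
from h import *
for n,(a,b,c,e) in(("scene",(190,250,300,380)),("top",(160,220,245,325))):
    p,d=imaging.read_camera(n);np.savez(f"pics/{n}3.npz",p=p,d=d);print(n,line_angle(p,d,n))
    q=cv2.resize(p[a:b,c:e],(800,600),interpolation=cv2.INTER_CUBIC);globals()[n]=cv2.resize(q,(400,300))
    # predicted rim/line pixels for several angles
    for A in(0,10):
        t=np.radians(A);print(A,proj(n,wor([[.045*np.sin(t),y,.135+.045*np.cos(t)] for y in(.054,.064,.075)])).round(1).tolist())
cv2.imwrite("pics/s3.png",cv2.resize(np.vstack([scene,top]),(800,1200))[:, :]if 0 else np.hstack([scene,top]))
E
```

```text
t 10.1 local mm [-223.4    6.7  414.4] heading z -6.83 F local [0.7 0.1 0. ] w 0.668 q [16.8 -3.2 89.5 -0.  93.5 23.6]
scene [('journal', 49, np.float64(-5.9), np.float64(20.2)), ('sleeve', 62, np.float64(-0.7), np.float64(14.2)), ('wheel', 34, np.float64(5.3), np.float64(12.7))]
0 [[343.8, 212.9], [346.6, 214.0], [349.7, 215.1]]
10 [[342.7, 214.6], [345.5, 215.7], [348.6, 216.8]]
top [('journal', 56, np.float64(-3.8), np.float64(11.6)), ('sleeve', 85, np.float64(2.7), np.float64(11.4)), ('wheel', 45, np.float64(6.6), np.float64(7.4))]
0 [[276.6, 184.3], [273.2, 183.9], [269.6, 183.3]]
10 [[277.0, 181.8], [273.7, 181.4], [270.0, 180.9]]
```

View pics/s3.png

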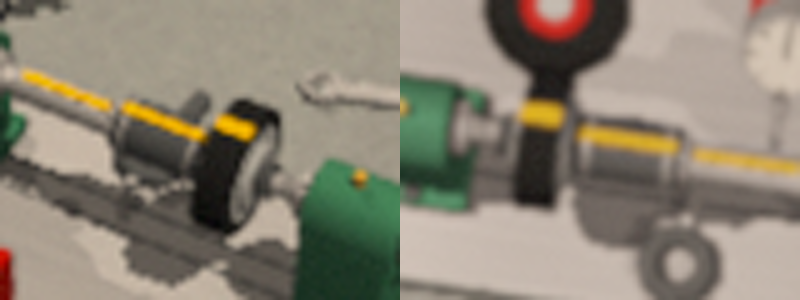

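View 7 shows the line as a clean stripe near the top in both cameras. The wheel, sleeve and journal readings differ in the way a small axis or yaw offset would produce. A joint fit over both views (angle, axis x and z, yaw) will settle it.

```bash
cat > fit.py <<'E'
from h import *
import sys
from scipy.optimize import least_squares
def load(k):
    rows=[]
    for n in("scene","top"):
        z=np.load(f"pics/{n}{k}.npz");p,d=z["p"],z["d"];L=loc(pts(n,d));hsv=cv2.cvtColor(p,cv2.COLOR_BGR2HSV);H,S,V=[hsv[...,i].astype(int) for i in range(3)]
        r=np.hypot(L[...,0],L[...,2]-.135);m=(H>16)&(H<36)&(S>110)&(r<.06);c,R,t=cal(n);C=loc(-R.T@t)
        for lo,hi,rad in((-.10,-.026,.012),(-.016,.042,.02),(.054,.075,.045)):
            for v,u in np.argwhere(m&(L[...,1]>lo)&(L[...,1]<hi)):
                D=RL@(R.T@np.array([(u-c["cx"])/c["fx"],(v-c["cy"])/c["fy"],1]));rows.append((C,D/np.linalg.norm(D),rad,n=="top"))
    return rows
rows=load(sys.argv[1])
C,D,r,T=map(np.array,zip(*rows))
# pixel rays must lie (symmetrically) about the 3-D line point; distance of ray in the x-z plane across the view
def res(a,full=False):
    th,x0,z0,k=a
    # point on the ray at the line's height
    h=.135+z0+r*np.cos(th);s=(h-C[:,2])/D[:,2];P=C+s[:,None]*D
    e=P[:,0]-(x0+k*P[:,1]+r*np.sin(th))
    return np.r_[e*1000/2.5,np.array([x0*1000/4,z0*1000/2,k/.02])]
f=least_squares(res,[0,0,0,0],loss="soft_l1");J=np.linalg.inv(f.jac.T@f.jac)
print("theta",np.degrees(f.x[0]).round(1),"+-",np.degrees(J[0,0]**.5).round(1),"x0,z0 mm",(f.x[1:3]*1000).round(1),"yaw corr",np.degrees(f.x[3]).round(2),len(r))
E
python3 fit.py 3
```

```text
theta 8.2 +- 2.0 x0,z0 mm [-2.2  1.1] yaw corr 0.13 299
```

```bash
python3 st.py "[0,7,300]"; python3 st.py "[0,7,107]"
```

```text
t 10.2 local mm [-221.3    6.9  413.4] heading z -6.92 F local [0.4 0.3 0.7] w 0.666 q [16.7 -2.9 89.4 -0.  93.5 23.6]
shift [  0.1 113.6 221.2] turn 0.0005
t 10.2 local mm [-221.3    6.9  413.4] heading z -6.92 F local [0.4 0.3 0.7] w 0.666 q [16.7 -2.9 89.4 -0.  93.5 23.6]
shift [  0.1 306.6 221. ] turn 0.0005
```

Request:
play_rows([
  [[0, 0, 40], 0, 85],
  [[0, 0, 80], 0, 85],
  [[0, 0, 120], 0, 85],
  [[0, 0, 160], 0, 85],
  [[0, 0, 200], 0, 85],
  [[0, 30, 223], 0, 85],
  [[0, 70, 223], 0, 85],
  [[0, 110, 223], 0, 85],
  [[0, 150, 223], 0, 85],
  [[0, 180, 223], 0, 85],
  [[0, 180, 223], 0, 85],
  [[0, 180, 223], 0, 85],
])

```text
clock: 11.2
position: [0.5897, 0.0948, 0.2312]
eef_rot: [[-0.121, -0.005, 0.993], [-0.993, -0.001, -0.121], [0.001, -1.0, -0.004]]
contact_force: [0.4, -0.5, 0.5]
gripper_width: 0.666
```

```bash
python3 st.py "[0,7,107]"
```

```text
t 11.2 local mm [  1.9   6.5 231.2] heading z -6.98 F local [ 0.5 -0.5  0.5] w 0.666 q [ 8.  20.5 86.4 -0.  73.4 15. ]
shift [ -0.7 124.2  -1.4] turn -0.0005
```

Request:
play_rows([
  [[0, 30, -2], 0, 85],
  [[0, 65, -2], 0, 85],
  [[0, 95, -2], 0, 85],
  [[0, 115, -2], 0, 85],
  [[0, 124, -2], 0, 85],
  [[0, 124, -2], 0, 85],
  [[0, 124, -6], 0, 85],
  [[0, 124, -10], 0, 85],
  [[0, 124, -13], 0, 85],
  [[0, 124, -16], 0, 85],
  [[0, 124, -19], 0, 85],
  [[0, 124, -19], 0, 85],
])

```text
clock: 12.2
position: [0.5773, 0.0972, 0.1112]
eef_rot: [[-0.12, 0.017, 0.993], [-0.993, -0.0, -0.12], [-0.002, -1.0, 0.017]]
contact_force: [16.6, -4.1, -8.2]
gripper_width: 0.666
```

```bash
python3 st.py
```

```text
t 12.2 local mm [-10.7   7.3 111.2] heading z -6.89 F local [17.  -2.1 -8.2] w 0.666 q [ 8.5 24.5 98.8 -0.2 55.8 15.5]
```

Request:
play_rows([
  [[0, -1, 0], 0, 85],
  [[0, -2, 0], 0, 85],
  [[0, -3, 0], 0, 85],
  [[0, -3, 0], 0, 85],
  [[0, -3, 0], 0, 85],
])

```text
clock: 12.62
position: [0.5772, 0.0973, 0.1137]
eef_rot: [[-0.12, 0.016, 0.993], [-0.993, -0.0, -0.12], [-0.002, -1.0, 0.016]]
contact_force: [16.0, -2.3, -9.8]
gripper_width: 0.664
```

```bash
python3 st.py
python3 - <<'E'
from h import *
p,d=imaging.read_camera("scene");print(line_angle(p,d))
E
```

```text
t 12.62 local mm [-10.7   7.4 113.7] heading z -6.91 F local [16.1 -0.3 -9.8] w 0.664 q [ 8.5 24.3 98.6 -0.2 56.2 15.5]
[('journal', 44, np.float64(-3.6), np.float64(20.3)), ('sleeve', 40, np.float64(-1.2), np.float64(12.9)), ('wheel', 34, np.float64(4.8), np.float64(8.3))]
```

It slid at 16 N, so I press harder and lift again.

Request:
play_rows([
  [[0, 4, 0], 0, 85],
  [[0, 4, -2], 0, 85],
  [[0, 4, -4], 0, 85],
  [[0, 4, -5], 0, 85],
  [[0, 4, -5], 0, 85],
])

```text
clock: 13.08
position: [0.5775, 0.0976, 0.1113]
eef_rot: [[-0.12, 0.028, 0.992], [-0.993, -0.0, -0.12], [-0.003, -1.0, 0.028]]
contact_force: [27.2, -5.0, -11.3]
gripper_width: 0.667
```

```bash
python3 st.py
python3 - <<'E'
from h import *
p,d=imaging.read_camera("scene");print(line_angle(p,d))
E
```

```text
t 13.08 local mm [-10.5   7.8 111.3] heading z -6.89 F local [ 27.6  -1.7 -11.3] w 0.667 q [ 8.6 24.2 99.2 -0.3 55.  15.7]
[('journal', 44, np.float64(-3.6), np.float64(20.3)), ('sleeve', 38, np.float64(-0.3), np.float64(13.4)), ('wheel', 32, np.float64(5.7), np.float64(8.2))]
```

Request:
play_rows([
  [[0, -1, 0], 0, 85],
  [[0, -2, 0], 0, 85],
  [[0, -2, 0], 0, 85],
  [[0, -2, 0], 0, 85],
])

```text
clock: 13.47
position: [0.5774, 0.0976, 0.1121]
eef_rot: [[-0.12, 0.027, 0.992], [-0.993, -0.0, -0.12], [-0.003, -1.0, 0.027]]
contact_force: [28.7, -3.7, -17.2]
gripper_width: 0.665
```

```bash
python3 st.py
python3 - <<'E'
from h import *
p,d=imaging.read_camera("scene");print(line_angle(p,d))
E
```

```text
t 13.47 local mm [-10.6   7.8 112.1] heading z -6.9 F local [ 28.9  -0.2 -17.2] w 0.665 q [ 8.6 24.2 99.1 -0.3 55.2 15.7]
[('journal', 44, np.float64(-3.6), np.float64(20.3)), ('sleeve', 40, np.float64(-2.2), np.float64(14.4)), ('wheel', 33, np.float64(2.6), np.float64(8.0))]
```

Request:
play_rows([
  [[0, -1, 0], 0, 85],
  [[0, -2, 0], 0, 85],
  [[0, -2.5, 0], 0, 85],
  [[0, -2.5, 0], 0, 85],
])

```text
clock: 13.85
position: [0.5773, 0.0976, 0.1142]
eef_rot: [[-0.12, 0.026, 0.992], [-0.993, -0.0, -0.12], [-0.003, -1.0, 0.026]]
contact_force: [29.5, -2.9, -18.3]
gripper_width: 0.668
```

```bash
python3 st.py
python3 - <<'E'
from h import *
p,d=imaging.read_camera("scene");print(line_angle(p,d))
E
```

```text
t 13.85 local mm [-10.7   7.8 114.2] heading z -6.89 F local [ 29.7   0.7 -18.3] w 0.668 q [ 8.6 24.  99.  -0.3 55.5 15.7]
[('journal', 35, np.float64(-8.3), np.float64(19.1)), ('sleeve', 36, np.float64(-9.0), np.float64(16.3)), ('wheel', 30, np.float64(-3.1), np.float64(9.3))]
```

Target reading reached. I release, retract and check with both views.

Request:
play_rows([
  [[0, 0, 5], 0, 85],
  [[0, 0, 10], 0, 85],
  [[0, 0, 15], 0, 85],
  [[0, 0, 22], 0, 85],
  [[0, 0, 22], 0, 85],
  [[0, -40, 22], 0, 85],
  [[0, -80, 22], 0, 85],
  [[0, -120, 22], 0, 85],
  [[0, -160, 22], 0, 85],
  [[0, -200, 22], 0, 85],
  [[0, -240, 22], 0, 85],
  [[0, -280, 22], 0, 85],
])

```text
clock: 14.9
position: [0.5863, 0.0956, 0.3952]
eef_rot: [[-0.121, -0.0, 0.993], [-0.993, -0.0, -0.121], [0.0, -1.0, -0.0]]
contact_force: [2.2, 0.6, 0.4]
gripper_width: 0.668
```

Request:
play_rows([
  [[0, 0, -40], 0, 255],
  [[0, 0, -80], 0, 255],
  [[0, 0, -120], 0, 255],
  [[0, 0, -160], 0, 255],
  [[0, 0, -200], 0, 255],
  [[0, 0, -200], 0, 255],
  [[0, 0, -200], 0, 255],
])

```text
clock: 15.48
position: [0.387, 0.1197, 0.3938]
eef_rot: [[-0.119, 0.002, 0.993], [-0.993, 0.0, -0.119], [-0.001, -1.0, 0.002]]
contact_force: [-0.0, -0.6, 0.2]
gripper_width: 0.002
```

```bash
python3 st.py;python3 - <<'E'
from h import *
for n in("scene","top"):
    p,d=imaging.read_camera(n);np.savez(f"pics/{n}4.npz",p=p,d=d);print(n,line_angle(p,d,n))
    L=loc(pts(n,d));m=(p.max(2)<60)&(L[...,2]>.24)&(L[...,2]<.32)&(abs(L[...,0]-.05)<.05)&(L[...,1]<-.09)&(L[...,1]>-.17)
    q=L[m];print("bar",len(q),np.median(q,0).round(3),q[:,1].min().round(3),q[:,1].max().round(3))
E
python3 fit.py 4
```

```text
t 15.48 local mm [-202.3    6.7  393.8] heading z -6.84 F local [ 0.  -0.6  0.2] w 0.002 q [15.6 -1.3 90.5 -0.  90.6 22.4]
scene [('journal', 37, np.float64(-9.6), np.float64(18.1)), ('sleeve', 54, np.float64(-9.9), np.float64(15.6)), ('wheel', 33, np.float64(-2.5), np.float64(22.4))]
bar 67 [ 0.058 -0.122  0.289] -0.155 -0.096
top [('journal', 54, np.float64(-11.9), np.float64(11.0)), ('sleeve', 86, np.float64(-5.4), np.float64(11.3)), ('wheel', 51, np.float64(-2.3), np.float64(8.2))]
bar 69 [ 0.052 -0.126  0.293] -0.151 -0.1
theta 1.6 +- 2.0 x0,z0 mm [-2.8  0.3] yaw corr -0.09 296
```

Both views now give about 1.6° ± 2°, with the gauge still lifted at about 0.83 rad. The bar centre is near local (55, −127, 286). Next I move above it with the fingers shut.

```bash
python3 st.py "[55,-128,395]"
```

```text
t 15.58 local mm [-200.1    7.   393.1] heading z -6.92 F local [ 0.3  0.5 -0.4] w 0.002 q [15.5 -1.  90.4 -0.  90.6 22.4]
shift [135.1  -1.7 255. ] turn 0.0006
```

Request:
play_rows([
  [[20, 0, 38], 0, 255],
  [[40, 0, 74], 0, 255],
  [[60, 0, 110], 0, 255],
  [[80, 0, 146], 0, 255],
  [[100, 0, 182], 0, 255],
  [[118, 0, 218], 0, 255],
  [[135, 0, 257], 0, 255],
  [[135, 0, 257], 0, 255],
  [[135, 0, 257], 0, 255],
  [[135, 0, 257], 0, 255],
])

```text
clock: 16.42
position: [0.6285, -0.0458, 0.3912]
eef_rot: [[-0.122, -0.003, 0.993], [-0.993, 0.0, -0.122], [-0.0, -1.0, -0.003]]
contact_force: [-0.0, 0.2, -0.1]
gripper_width: 0.004
```

```bash
python3 st.py "[55,-128,302]"
```

```text
t 16.42 local mm [  57.4 -128.4  391.2] heading z -6.99 F local [-0.1  0.2 -0.1] w 0.004 q [-5.2 21.1 63.   0.  96.   1.8]
shift [-0.4 89.2 -2.2] turn -0.0006
```

Request:
play_rows([
  [[0, 25, -1], 0, 255],
  [[0, 50, -2], 0, 255],
  [[0, 75, -2], 0, 255],
  [[0, 86, -2], 0, 255],
  [[0, 90, -2], 0, 255],
  [[0, 90, -2], 0, 255],
  [[0, 93, -3], 0, 255],
  [[0, 96, -4], 0, 255],
  [[0, 99, -5], 0, 255],
  [[0, 102, -6], 0, 255],
  [[0, 105, -8], 0, 255],
  [[0, 105, -8], 0, 255],
])

```text
clock: 17.42
position: [0.6189, -0.0441, 0.2892]
eef_rot: [[-0.121, 0.0, 0.993], [-0.993, 0.0, -0.121], [-0.0, -1.0, 0.0]]
contact_force: [-3.4, 0.6, 4.5]
gripper_width: 0.003
```

```bash
python3 st.py
python3 - <<'E'
from h import *
p,d=imaging.read_camera("scene");print(line_angle(p,d));cv2.imwrite("pics/s5.png",cv2.resize(p[120:260,235:410],(750,600),interpolation=cv2.INTER_CUBIC))
E
```

```text
t 17.42 local mm [  47.7 -127.9  289.2] heading z -6.93 F local [-3.4  0.2  4.5] w 0.003 q [-5.1 20.9 77.4  0.  81.6  1.8]
[('journal', 37, np.float64(-9.6), np.float64(18.1)), ('sleeve', 54, np.float64(-9.9), np.float64(15.6)), ('wheel', 33, np.float64(-3.8), np.float64(22.1))]
```

View pics/s5.png

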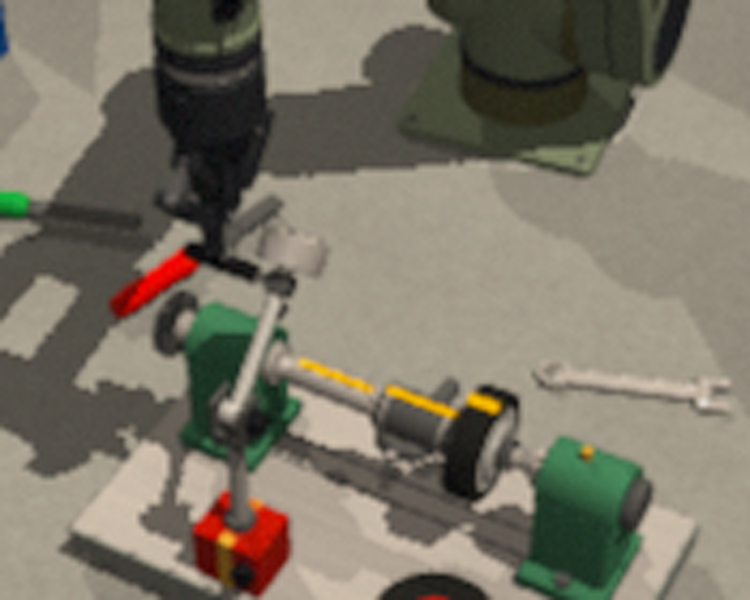

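View 8: the shut fingertips rest on the cross-bar at (215,250), with 4.5 N upward, and the line is unchanged. Now I follow the arm's arc down.

Request:
play_rows([
  [[0, 2, 2], 0, 255],
  [[0, 4, 1], 0, 255],
  [[0, 8, -2], 0, 255],
  [[0, 12, -5], 0, 255],
  [[0, 16, -8], 0, 255],
  [[0, 20, -10], 0, 255],
  [[0, 25, -13], 0, 255],
  [[0, 30, -15], 0, 255],
  [[0, 35, -17], 0, 255],
  [[0, 40, -19], 0, 255],
  [[0, 45, -20], 0, 255],
  [[0, 49, -21], 0, 255],
])

```text
clock: 18.47
position: [0.5984, -0.0417, 0.239]
eef_rot: [[-0.121, -0.0, 0.993], [-0.993, 0.0, -0.121], [-0.0, -1.0, -0.0]]
contact_force: [-2.8, 0.8, 3.0]
gripper_width: 0.002
```

```bash
python3 st.py
```

```text
t 18.47 local mm [  27.1 -128.   239. ] heading z -6.93 F local [-2.9  0.5  3. ] w 0.002 q [-5.1 20.3 85.5  0.  74.2  1.8]
```

Request:
play_rows([
  [[0, 2, -1], 0, 255],
  [[0, 4, -1], 0, 255],
  [[0, 6, -2], 0, 255],
  [[0, 8, -2], 0, 255],
  [[0, 10, -2], 0, 255],
  [[0, 12, -2], 0, 255],
  [[0, 14, -2], 0, 255],
  [[0, 16, -2], 0, 255],
  [[0, 17, -2], 0, 255],
  [[0, 18, -2], 0, 255],
])

```text
clock: 19.3
position: [0.597, -0.0416, 0.2206]
eef_rot: [[-0.121, -0.0, 0.993], [-0.993, -0.0, -0.121], [0.0, -1.0, -0.0]]
contact_force: [-2.3, 0.5, 3.4]
gripper_width: 0.0
```

```bash
python3 st.py
```

```text
t 19.3 local mm [  25.6 -128.   220.6] heading z -6.93 F local [-2.4  0.2  3.4] w 0.0 q [-5.1 20.8 87.5 -0.  71.7  1.8]
```

Not yet on the stop, since the force is still the 3–4 N of hinge drag. I press a little further until the force rises.

Request:
play_rows([
  [[0, 1, 0], 0, 255],
  [[0, 2, 0], 0, 255],
  [[0, 3, 0], 0, 255],
  [[0, 4, 0], 0, 255],
  [[0, 4, 0], 0, 255],
  [[0, 4, 0], 0, 255],
])

```text
clock: 19.8
position: [0.597, -0.0416, 0.2188]
eef_rot: [[-0.121, 0.002, 0.993], [-0.993, -0.0, -0.121], [0.0, -1.0, 0.002]]
contact_force: [-4.8, 0.4, 11.1]
gripper_width: -0.002
```

```bash
python3 st.py
```

```text
t 19.8 local mm [  25.7 -128.   218.8] heading z -6.93 F local [-4.8 -0.2 11.1] w -0.002 q [-5.1 20.8 87.7 -0.  71.4  1.9]
```

Request:
play_rows([
  [[0, 1, 0], 0, 255],
  [[0, 2, 0], 0, 255],
  [[0, 2, 0], 0, 255],
  [[0, 2, 0], 0, 255],
  [[0, 2, 0], 0, 255],
])

```text
clock: 20.22
position: [0.5971, -0.0416, 0.2186]
eef_rot: [[-0.121, 0.003, 0.993], [-0.993, -0.0, -0.121], [0.0, -1.0, 0.003]]
contact_force: [-7.8, 0.5, 18.7]
gripper_width: 0.004
```

```bash
python3 st.py
```

```text
t 20.22 local mm [  25.7 -128.   218.6] heading z -6.93 F local [-7.8 -0.4 18.7] w 0.004 q [-5.1 20.8 87.8 -0.  71.2  1.9]
```

Request:
play_rows([
  [[0, -5, 0], 0, 255],
  [[0, -20, 0], 0, 255],
  [[0, -60, 0], 0, 255],
  [[0, -100, 0], 0, 255],
  [[0, -140, 0], 0, 255],
  [[0, -180, -40], 0, 255],
  [[0, -180, -80], 0, 255],
  [[0, -180, -120], 0, 255],
  [[0, -180, -160], 0, 255],
  [[0, -180, -200], 0, 255],
  [[0, -180, -240], 0, 255],
  [[0, -180, -240], 0, 255],
])

```text
clock: 21.22
position: [0.3533, -0.012, 0.3956]
eef_rot: [[-0.12, 0.001, 0.993], [-0.993, -0.0, -0.12], [-0.0, -1.0, 0.001]]
contact_force: [0.4, -0.6, -0.2]
gripper_width: -0.001
```

```bash
python3 st.py;python3 - <<'E'
from h import *
for n in("scene","top"):
    p,d=imaging.read_camera(n);np.savez(f"pics/{n}6.npz",p=p,d=d);print(n,line_angle(p,d,n))
    L=loc(pts(n,d));m=(p.max(2)<60)&(L[...,2]>.19)&(L[...,2]<.25)&(abs(L[...,0]-.02)<.04)&(L[...,1]<-.095)&(L[...,1]>-.17)
    q=L[m];print("bar",len(q),np.median(q,0).round(3))
    globals()[n]=cv2.resize(p[150:270,235:395],(400,300),interpolation=cv2.INTER_CUBIC)
    z=np.load(f"pics/{n}0.npz")["p"];df=cv2.absdiff(z,p).max(2);
cv2.imwrite("pics/s6.png",np.hstack([scene,cv2.resize(p[130:245,215:395],(470,300),interpolation=cv2.INTER_CUBIC)])[:, :800])
E
python3 fit.py 6
```

```text
t 21.22 local mm [-219.8 -128.1  395.6] heading z -6.91 F local [ 0.4 -0.5 -0.2] w -0.001 q [-3.8 -6.3 94.8  0.  91.4  3.1]
scene [('journal', 38, np.float64(-9.0), np.float64(18.4)), ('sleeve', 53, np.float64(-10.3), np.float64(15.7)), ('wheel', 33, np.float64(-2.5), np.float64(26.2))]
bar 53 [ 0.026 -0.123  0.216]
top [('journal', 20, np.float64(-12.9), np.float64(11.7)), ('sleeve', 86, np.float64(-5.4), np.float64(11.3)), ('wheel', 50, np.float64(-2.0), np.float64(10.8))]
bar 43 [ 0.02  -0.129  0.219]
theta 1.4 +- 2.1 x0,z0 mm [-2.6  0.5] yaw corr -0.22 262
```

View pics/s6.png

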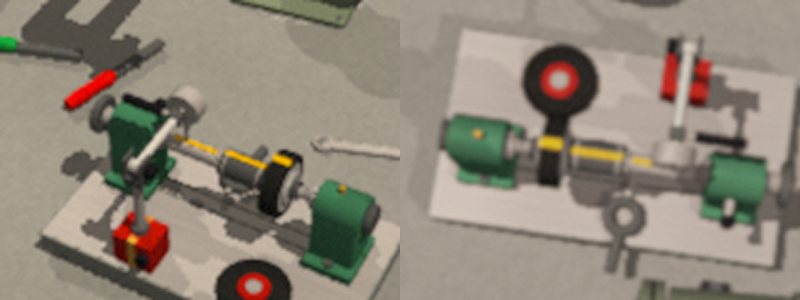

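View 9: the arm is level with the stylus on the journal. The line is up, and the disc, lathe dog and files look unmoved. I hand in.

```bash
python3 -c "
from plant import finish_job
print(finish_job())"
```

```text
the job is handed in; nothing more can be done
None
```

The job is handed in: the yellow line faces up within about 2° and the gauge arm is down on its stop. It took about 21 s of the 72 s allowed, and `finish_job()` gave no verdict.

**What I did:** I turned the arbor by pulling one finger pad against the far side of the grip sleeve and lifting, in three strokes. The last stroke slipped at 16 N, so I repeated it with more pressure. I then eased the cross-bar down along its arc with the shut fingertips and retracted.

**Last checks:**
- **Line angle:** a joint fit over both cameras gave 1.4° ± 2.1° from up.
- **Disagreement:** the separate readings were about −2° on the wheel, −5° to −10° on the sleeve and −9° to −13° on the journal. I put the spread down to an axis offset of about 2.6 mm, which matters most at small radius.
- **Gauge arm:** it is on its stop. The tip height was 218.6 mm against 219 mm expected, and the force rose from 11 N to 19 N with almost no further motion.
- **Bystanders:** by eye, the disc, lathe dog, files and spanner look unmoved. I did not measure them, and the hammer, tin and mug were not in the final crop. The robot is clear of everything.

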